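# Close the open roundel tin, keep its outer lid in hand

## Task

Two round tins for finished mosaic roundels stand on the bench: one is already shut by its own inner lid, the other is still open, and the double lid for it lies beside them. Pick the double lid up by the wooden knob, both lids together, and lower it onto the open tin (do not drop it) until the inner lid is fully seated; then take the outer lid by its collar and lift it off alone, straight up, leaving the inner lid seated and undisturbed. Finish with the outer lid still in the gripper, held up level and well clear above the inner lid's knob so that I can wipe it, with the tins where they stood and everything else left alone.

Things in the scene. Friction and masses are not known exactly. Their poses are not given: they have to be found in the camera images.
- tin_1: round tinplate tin, 120 mm outer diameter, 70 mm high, wall 4 mm, bore 112 mm, floor 4 mm thick; 1.2 kg, loose on the bench. Origin at the centre of its underside, z up (rim at +70 mm). Which tin is open differs from run to run: the shut one has other_inner_lid in its mouth, the open one the roundel on its floor.
- tin_2: second tin, exactly like tin_1 (120 mm diameter, 70 mm high, bore 112 mm, origin at the centre of its underside); open or shut, see tin_1.
- other_inner_lid: the shut tin's own inner lid, already seated; exactly the same shape as inner_lid, with no outer lid over it. Origin at the centre of its flange's underside. To be left alone.
- roundel: finished mosaic roundel, a disc 92 mm in diameter and about 19 mm thick, lying on the floor of the open tin. Origin at the centre of its underside.
- inner_lid: inner (lower) lid of the double lid, steel, 0.2 kg: flange disc 130 mm across, 4 mm thick; below it a plug 104 mm across, 12 mm deep, bevelled to 96 mm at the foot (about 3 mm radial play in a tin's bore). Origin on the axis at the flange's underside, z up. At the start it lies level on its plug, origin 12 mm up. Seated, its flange lies on the rim: origin 70 mm above the tin's.
- knob (a point): middle of the inner lid's round wooden knob, 46 mm above inner_lid's origin. Knob 24 mm in diameter, straight-sided from 12 mm below to 12 mm above this point, top 15 mm above it, on a 14 mm stem. It stands up through the outer lid's collar; nested, the collar's top is 16 mm below this point. Lifting the knob carries both lids.
- outer_lid: outer lid of the double lid, steel, 0.17 kg: flat round cap 144 mm across, top plate 4 mm thick with a central hole, skirt down to 14 mm below the plate, 136 mm inside (3 mm radial play round the inner lid's flange). Origin on the axis at the plate's underside, z up. Nested, it rests by its weight alone on the inner lid's flange (origin 4 mm above the inner lid's); nothing latches.
- collar (a point): middle of the outer lid's collar, 15 mm above outer_lid's origin: an upright round tube round the hole, 42 mm outside, 34 mm bore, from 11 mm below this point (the top plate's upper face) to 11 mm above it; the knob has 5 mm radial play in it. Nested, the knob's top is 42 mm above this point. Lifting the collar carries the outer lid alone.
- glue_bottle: bystander: white plastic glue bottle, 66 mm diameter, 142 mm high; origin at the centre of its underside
- hammer: bystander: mosaic hammer with a wooden handle, lying along its own y, 225 mm long, 150 mm across the two-ended steel head, 24 mm high; origin under the handle
- nippers: bystander: wheeled tile nippers lying flat along their own x, 215 mm long, 60 mm wide, 20 mm high; origin under the middle
- brush: bystander: flat dusting brush lying along its own x, 185 mm long, 60 mm wide, 17 mm high; origin under the ferrule
- slate: bystander: dark slate offcut, 110 by 130 by 12 mm, lying flat; origin at the centre of its underside
Mind the look-alikes: they are no part of the job. Leave any purple look-alike of the outer_lid alone.

How it is judged:
On the way, in this order (a step that is already met when the one before it is completed fails the run):
1. the double lid, both lids nested, is lowered onto the open tin and the inner lid is fully seated (((z of inner_lid in the frame of tin_1 between 0.067 and 0.073 m and horizontal distance between inner_lid and tin_1 below 0.007 m and angle between inner_lid's own z axis and vertical below 0.04 rad) or (z of inner_lid in the frame of tin_2 between 0.067 and 0.073 m and horizontal distance between inner_lid and tin_2 below 0.007 m and angle between inner_lid's own z axis and vertical below 0.04 rad)) and z of outer_lid in the frame of inner_lid below 0.008 m and angle between outer_lid's own z axis and vertical below 0.05 rad), for 0.3 s.
2. the outer lid alone is lifted clear of the inner lid's knob, the inner lid staying seated (((z of inner_lid in the frame of tin_1 between 0.067 and 0.073 m and horizontal distance between inner_lid and tin_1 below 0.007 m and angle between inner_lid's own z axis and vertical below 0.04 rad) or (z of inner_lid in the frame of tin_2 between 0.067 and 0.073 m and horizontal distance between inner_lid and tin_2 below 0.007 m and angle between inner_lid's own z axis and vertical below 0.04 rad)) and z of outer_lid in the frame of inner_lid above 0.08 m and contact force between outer_lid and the fingers above 1 N), for 0.2 s.
At the end, for the whole second after the job is handed in: Inner lid seated in the open tin (within 3 mm of home, level), not touched by the fingers; outer lid held by the fingers, level within 0.15 rad, still, its origin over 155 mm above the bench, touching no tin or inner lid; tins moved under 25 mm, other inner lid under 15 mm (((z of inner_lid in the frame of tin_1 between 0.067 and 0.073 m and horizontal distance between inner_lid and tin_1 below 0.007 m and angle between inner_lid's own z axis and vertical below 0.04 rad) or (z of inner_lid in the frame of tin_2 between 0.067 and 0.073 m and horizontal distance between inner_lid and tin_2 below 0.007 m and angle between inner_lid's own z axis and vertical below 0.04 rad)) and height (world z) of outer_lid above 0.155 m and angle between outer_lid's own z axis and vertical below 0.15 rad and contact force between outer_lid and the fingers above 1 N and contact force between outer_lid and inner_lid below 0.1 N and contact force between outer_lid and tin_1 below 0.1 N and contact force between outer_lid and tin_2 below 0.1 N and contact force between outer_lid and other_inner_lid below 0.1 N and contact force between inner_lid and the fingers below 0.1 N and linear speed of each of outer_lid, inner_lid below 0.03 m/s and distance of other_inner_lid from where it was at the start of the episode below 0.015 m and distance of each of tin_1, tin_2 from where it was at the start of the episode below 0.025 m); the arm keeps its last pose, push and grip.
It fails at once if the outer lid comes off the inner lid (by over 10 mm) while the inner lid is not seated in the open tin (z of outer_lid in the frame of inner_lid above 0.014 m and not ((z of inner_lid in the frame of tin_1 between 0.067 and 0.073 m and horizontal distance between inner_lid and tin_1 below 0.007 m and angle between inner_lid's own z axis and vertical below 0.04 rad) or (z of inner_lid in the frame of tin_2 between 0.067 and 0.073 m and horizontal distance between inner_lid and tin_2 below 0.007 m and angle between inner_lid's own z axis and vertical below 0.04 rad))).
It fails at once if the double lid is dropped (falls free, over about 6 mm) (contact force between each of inner_lid, outer_lid and the fingers below 0.05 N and linear speed of inner_lid above 0.35 m/s).
It fails at once if a tin is pushed more than 25 mm, or the other tin's lid is moved more than 15 mm (distance of any of tin_1, tin_2 from where it was at the start of the episode above 0.025 m or distance of other_inner_lid from where it was at the start of the episode above 0.015 m).
It fails at once if a bystander (bottle, hammer, nippers, brush, slate) is moved more than 30 mm (distance of any of glue_bottle, hammer, nippers, brush, slate from where it was at the start of the episode above 0.03 m).
It also fails if it takes over 48 s, if anything falls off the work surface, if the arm or the gripper's body presses on something with over 40 N, if the wrist force passes 120 N, or if a joint passes its speed limit or range.

## Robot

A 7-joint arm with a two-finger parallel gripper is mounted at the origin on the work surface. World frame = base frame: x ahead of the robot, y to its left, z up, the work surface at z = 0. Lengths are in m, angles in rad, forces in N, time in s.
With the tool pointing down it reaches from about 0.375 to 0.925 m from the base axis. Payload 3.1 kg.
Tool frame: the origin (TCP) lies at the very end of the fingers, on their centre line; the grasp point (between the pads) lies 19 mm behind it (ctrl.grip_point_offset is the distance from the TCP to the grasp point, in m); z points along the fingers, y is the line along which they close (so a half turn about z gives the same grasp; the last joint's range is limited). The gripper opens to 85 mm and grips with 20 to 120 N. Pads are 22 mm wide; open, the fingers measure 114 mm over their backs; the gripper's body (76 mm by 85 mm) begins 54 mm behind the grasp point. The pads swing forward as they close: fully open they stand 13 mm farther back than shut.
Start: joints at [1.079, 0.383, 0.044, 1.598, -0.018, 1.161, -0.05], TCP at [0.249, -0.6, 0.231] pointing down, gripper open.
Joint ranges: [-2.61, 2.61], [-0.41, 2.15], [-1.48, 1.57], [0, 2.5], [-1.57, 4.71], [0.05, 1.97], [-2.85, 2.85]. Speed limits (rad/s): [2.79, 2.79, 3.14, 3.14, 3.14, 3.14, 3.14].

## Interface

Orientations are given as a 3x3 rotation matrix whose columns are the frame's x, y, z axes.
In Python, from cell import ctrl gives the robot as it stands.
- The arm moves only by the tool send_rows, never from a script. Its argument "commands" is a list of rows, each an object with "linear": the shift along the tool's x, y, z as a fraction of full scale, a list of three; "angular": the turn, a rotation vector about the tool's x, y, z as a fraction of full scale, a list of three; "claw": the closure, from -1 (fully open) to 1 (shut). A call has 1 to 10 rows; each row shifts and turns the commanded pose from where the row before left it, along the tool's axes as they then stand; what a row does not reach is not made up. Full scale, the value 1, is 0.3 m for a shift and 1.5 rad for a turn. A row lasts 1/8 s, in which the tool goes at most 62.5 mm and 10.7 degrees, less where a joint would pass 70% of its speed; a pose out of reach is approached as far as the arm can. A call with a number of a shift or a turn outside -1 to 1 is refused whole. A call with a gripper value outside its range is refused whole. The fingers move at their own pace and stop on an object; the grip force is fixed at half the most. Time passes only in rows, so rows that do not move let the fingers close. It gives the time, the measured TCP pose, the force, the opening and the grip force at its end, in the units of the state.
- ctrl.read_state(): the state, without advancing time (a new reading comes with each control period).
- ctrl.grab_frame(name): name is "scene" or "side" or "wrist"; returns a dict with "image" (400x640x3 uint8, blue, green, red), "z_map" (400x640 float32, m along the optical axis (not along the pixel's ray), 0 where there is no reading), "camera_matrix" (3x3 intrinsics, pixels), "distortion" ([k1, k2, p1, p2, k3] as OpenCV has them; the pictures are not rectified), "R" (3x3) and "t" (3): a world point X has camera coordinates R X + t. Camera axes: x right, y down, z forward; pixel columns grow to the right and rows downward; lengths in m; the calibration is good to about 2 mm. A picture is of the moment at which its call begins.
- ctrl.sign_off(): hands the job in; it is judged then, once.
Trained networks look in the newest picture that a camera, given by its name, has taken for a name from the list of things; names that differ only in an ending like _2 or _b are one class to them, and where a whole thing is asked for, a point or a joint stands for the part that bears it (a point fixed in the world has none). Each returns a list of dicts, best first, with "score" (0 to 1); they miss things now and then, are a little off and sometimes report something else, mostly with a low value. They report only what shows in the picture. A call takes as long as a camera call. They do not tell look-alikes from the thing itself.
- ctrl.trace(camera, query): "region" (400x640 bool, what is visible of it) and "extent" ([left, top, right, bottom] in pixels, round what is visible of it).
The state is a dict: "t": time; "joints": joint angles; "qvel": joint speeds; "joint_efforts": joint torques, N m; "eef_pos": TCP position; "orientation": TCP orientation; "wrist_force": force on the tool from outside, world axes, zero at the start; "ft_torque": the same for the moment, N m; "grip_width": finger opening in m; "grasp_force": force on a finger pad.
Only numpy, scipy, OpenCV 4.12 (cv2) and the standard library are available. Lean on these libraries where they do the work, as an engineer would, in place of code of your own. Each camera call takes 0.05 s, during which the arm holds its last target. There are 200 camera calls.

## Working session

There is one attempt and no reset: what is moved stays moved. The work goes in short steps, Python scripts to look and compute and a tool call to move; the robot and the scene stay as the last step left them, time stands still between calls to the robot, and variables do not carry over. Pictures are saved under pics/ and viewed, at most 10 in all, crops included, and the job is handed in when it is done.

Besides the shell and the picture viewer there is one more tool, called after "Request:" by a JSON object that holds its "op" and its "data". send_rows: Moves the arm, as the interface text tells. Its arguments: {"type":"object","properties":{"commands":{"type":"array","items":{"type":"object","properties":{"linear":{"type":"array","items":{"type":"number"}},"angular":{"type":"array","items":{"type":"number"}},"claw":{"type":"number"}}}}},"required":["commands"]}

```bash
mkdir -p pics; cat > h.py <<'E'
import numpy as np, cv2
from cell import ctrl
def cloud(f):
    K,D=np.array(f["camera_matrix"]),np.array(f["distortion"])
    h,w=f["z_map"].shape
    u,v=np.meshgrid(np.arange(w),np.arange(h))
    p=cv2.undistortPoints(np.stack([u,v],-1).reshape(-1,1,2).astype(float),K,D).reshape(h,w,2)
    z=f["z_map"]
    c=np.dstack([p[...,0]*z,p[...,1]*z,z])
    X=(c-np.array(f["t"]))@np.array(f["R"])
    X[z<=0]=np.nan
    return X
E
python3 - <<'E'
from h import *
s=ctrl.read_state();print(s)
for n in ("scene","side"):
    f=ctrl.grab_frame(n);cv2.imwrite(f"pics/{n}0.png",f["image"]);X=cloud(f)
    for q in ("tin_1","inner_lid","outer_lid","knob","collar","roundel","glue_bottle"):
        for d in ctrl.trace(n,q)[:4]:
            P=X[d["region"]];P=P[~np.isnan(P[:,0])]
            if len(P):print(n,q,round(d["score"],2),np.round(d["extent"]),np.round(np.median(P,0),3),np.round(P.min(0),3),np.round(P.max(0),3))
E
```

```text
{'t': 0.0, 'joints': array([ 1.07920121,  0.38385642,  0.04383564,  1.59959622, -0.01789172,
        1.16121068, -0.04995588]), 'qvel': array([-0.00039265,  0.00027842,  0.00041431, -0.00114342, -0.00084468,
       -0.00069466, -0.0009233 ]), 'joint_efforts': array([ 1.94772347e-04, -4.33454061e+01,  1.02403812e+00, -2.49510920e+01,
        1.05168324e-02,  1.12832597e-02, -3.76802973e-06]), 'eef_pos': array([ 0.24902485, -0.59936764,  0.22986306]), 'orientation': array([[ 9.23449759e-01,  3.83717580e-01, -1.16733258e-03],
       [ 3.83719325e-01, -9.23446625e-01,  2.41041826e-03],
       [-1.53049475e-04, -2.67382823e-03, -9.99996414e-01]]), 'wrist_force': array([-0.08681577,  0.48957473, -0.45000103]), 'ft_torque': array([-0.00641038,  0.0228031 , -0.02923977]), 'grasp_force': 0.0, 'grip_width': 0.08516003507376597}
scene tin_1 0.93 [258. 138. 301. 176.] [ 0.493 -0.269  0.044] [ 0.429 -0.372  0.   ] [ 0.548 -0.227  0.075]
scene tin_1 0.92 [267. 225. 313. 248.] [0.619 0.048 0.035] [ 0.541 -0.03   0.001] [0.66  0.061 0.077]
scene tin_1 0.73 [272. 269. 302. 314.] [0.711 0.195 0.101] [
[... 1243 characters left out ...]
] [ 0.588 -0.055  0.034] [ 0.537 -0.07  -0.002] [ 0.655 -0.011  0.076]
side outer_lid 0.87 [231. 127. 269. 152.] [0.25  0.407 0.019] [ 0.178  0.347 -0.002] [0.317 0.521 0.047]
side outer_lid 0.59 [297. 147. 333. 171.] [0.478 0.276 0.02 ] [ 0.411  0.216 -0.002] [0.548 0.367 0.047]
side collar 0.98 [234. 122. 269. 153.] [0.249 0.409 0.019] [ 0.178  0.347 -0.005] [0.321 0.54  0.047]
side collar 0.72 [294. 143. 333. 172.] [0.477 0.278 0.02 ] [ 0.41   0.216 -0.006] [0.551 0.397 0.064]
side roundel 0.55 [308. 265. 338. 278.] [ 0.488 -0.276  0.024] [ 0.448 -0.3    0.015] [ 0.525 -0.244  0.031]
side glue_bottle 0.74 [365. 148. 392. 183.] [0.697 0.155 0.076] [ 0.667  0.138 -0.002] [0.735 0.352 0.142]
```

```bash
python3 - <<'E'
import cv2,numpy as np
a=cv2.imread("pics/scene0.png");b=cv2.imread("pics/side0.png")
a=cv2.resize(a[90:340,190:550],(800,556));cv2.imwrite("pics/a.png",a)
b=cv2.resize(b[100:320,200:460],(700,592));cv2.imwrite("pics/b.png",b)
E
```

```text
(no output)
```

View pics/a.png

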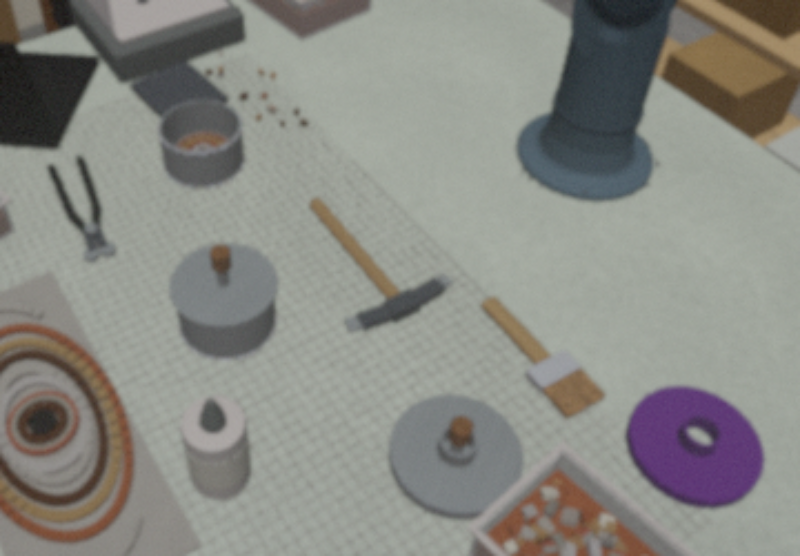

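View pics/b.png

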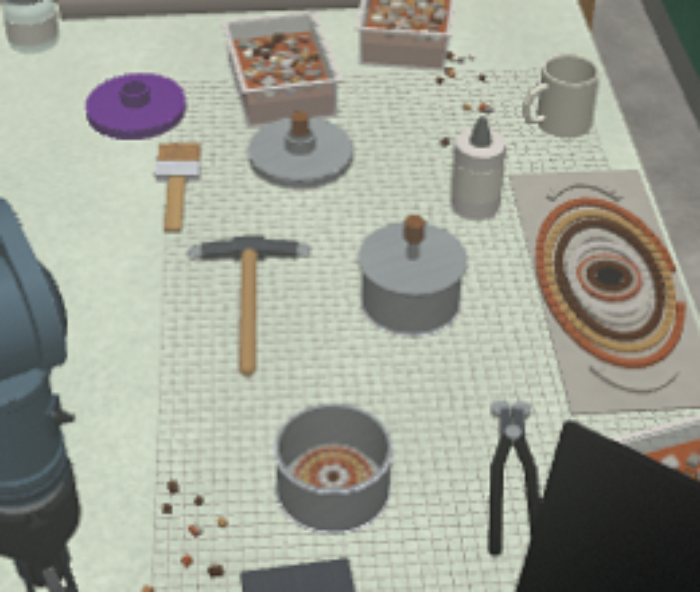

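The scene shows two lid-like parts. The grey lid with the wooden knob, at scene px (394,290), fits the description of the double lid. The purple one at (502,291) has no knob and is the look-alike. The open tin, with the roundel visible, is at scene px (280,157). The shut tin is at (290,235).

```bash
cat >> h.py <<'E'
from scipy.optimize import least_squares
def circ(P,r):
    P=P[:,:2]
    s=least_squares(lambda c:np.hypot(*(P-c).T)-r,P.mean(0),loss="soft_l1",f_scale=.002)
    return np.round(s.x,4),len(P),round(float(np.median(np.abs(s.fun))),4)
def near(X,c,rad,z0,z1):
    P=X[~np.isnan(X[...,0])]
    m=(np.hypot(P[:,0]-c[0],P[:,1]-c[1])<rad)&(P[:,2]>z0)&(P[:,2]<z1)
    return P[m]
def go(target,yaw=None):
    s=ctrl.read_state();R=s["orientation"];d=R.T@(np.array(target)-s["eef_pos"])
    print("pos",np.round(s["eef_pos"],4),"tilt",np.round(R[:,2],4),"x",np.round(R[:,0],3),"delta units",np.round(d/0.3,3),"t",round(s["t"],2),"w",round(s["grip_width"],4),"F",np.round(s["wrist_force"],1))
E
python3 - <<'E'
from h import *
for n in ("scene","side"):
    f=ctrl.grab_frame(n);X=cloud(f)
    T=near(X,(.487,-.29),.075,.063,.08);print(n,"rim",circ(T,.058),np.median(T[:,2]))
    T=near(X,(.487,-.29),.075,.03,.06)
    L=near(X,(.48,.29),.085,.008,.028)
    d=near(X,(.48,.29),.1,.012,.026);c=circ(d,.05)  # plate
    print("plate bbox",np.percentile(L,[1,99],0)[:,:2].mean(0),np.median(d[:,2]))
    k=near(X,(.48,.29),.05,.053,.08);print("knob",circ(k,.012),k.mean(0),k[:,2].max())
    B=near(X,(.48,.29),.22,.03,.2);B=B[np.hypot(B[:,0]-.48,B[:,1]-.29)>.08];print("obst",B.min(0) if len(B) else None,B.max(0) if len(B) else None)
go((.487,-.29,.25))
E
```

```text
scene rim (array([ 0.4881, -0.2882]), 257, 0.0014) 0.07044011360229481
plate bbox [0.48201198 0.29488103] 0.0213820500590198
knob (array([0.4785, 0.2952]), 118, 0.0013) [0.4826419  0.29857973 0.06914556] 0.07725342883899874
obst [0.3848009  0.18678496 0.03002172] [0.68078279 0.50974376 0.10559324]
side rim (array([ 0.4853, -0.2894]), 295, 0.0015) 0.0697300251904026
plate bbox [0.47803978 0.29130598] 0.02050120637839018
knob (array([0.4765, 0.2973]), 44, 0.0028) [0.47623019 0.29001016 0.06740932] 0.0777903806421368
obst [0.38547323 0.17606176 0.03007165] [0.67637519 0.50908471 0.10724802]
pos [ 0.2494 -0.6002  0.2313] tilt [ 0.  0. -1.] x [0.923 0.384 0.   ] delta units [ 1.128 -0.651 -0.062] t 0.9 w 0.0851 F [ 0.3  0.3 -0.1]
```

Request:
{"op": "send_rows", "data": {"commands": [{"linear":[0.141,-0.081,-0.01],"angular":[0,0,0],"claw":-1},{"linear":[0.141,-0.081,-0.01],"angular":[0,0,0],"claw":-1},{"linear":[0.141,-0.081,-0.01],"angular":[0,0,0],"claw":-1},{"linear":[0.141,-0.081,-0.01],"angular":[0,0,0],"claw":-1},{"linear":[0.141,-0.081,-0.01],"angular":[0,0,0],"claw":-1},{"linear":[0.141,-0.081,-0.01],"angular":[0,0,0],"claw":-1},{"linear":[0.141,-0.081,-0.01],"angular":[0,0,0],"claw":-1},{"linear":[0.141,-0.081,-0.01],"angular":[0,0,0],"claw":-1},{"linear":[0,0,0],"angular":[0,0,0],"claw":-1},{"linear":[0,0,0],"angular":[0,0,0],"claw":-1}]}}

```text
t: 2.15
eef_pos: [0.4871, -0.2912, 0.2553]
orientation: [[0.923, 0.384, -0.0], [0.384, -0.923, -0.001], [-0.001, 0.0, -1.0]]
wrist_force: [-0.7, -0.2, 1.4]
grip_width: 0.0859
grasp_force: 0.0
```

```bash
python3 - <<'E'
from h import *
go((.479,.294,.25))
f=ctrl.grab_frame("wrist");cv2.imwrite("pics/w1.png",f["image"]);X=cloud(f)
T=near(X,(.487,-.289),.075,.063,.08);print("rim",circ(T,.058),np.median(T[:,2]))
print(ctrl.read_state()["joints"])
E
```

```text
pos [ 0.4871 -0.2912  0.2553] tilt [-4.e-04 -7.e-04 -1.e+00] x [ 0.923  0.384 -0.001] delta units [ 0.724 -1.811  0.016] t 2.15 w 0.0859 F [-0.7 -0.2  1.4]
rim (array([ 0.4884, -0.2883]), 2213, 0.0014) 0.07066912305989835
[ 0.61888862  0.2159341  -0.17285852  1.76615863  0.04124491  1.16326477
 -0.74520693]
```

View pics/w1.png

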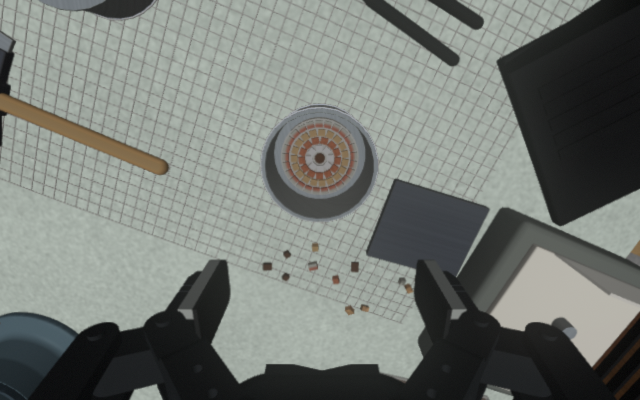

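The wrist view shows the open tin at px (320,160), with the roundel inside and the slate beside it. Next I move to the double lid.

Request:
{"op": "send_rows", "data": {"commands": [{"linear":[0.06,-0.151,0],"angular":[0,0,0],"claw":-1},{"linear":[0.06,-0.151,0],"angular":[0,0,0],"claw":-1},{"linear":[0.06,-0.151,0],"angular":[0,0,0],"claw":-1},{"linear":[0.06,-0.151,0],"angular":[0,0,0],"claw":-1},{"linear":[0.06,-0.151,0],"angular":[0,0,0],"claw":-1},{"linear":[0.06,-0.151,0],"angular":[0,0,0],"claw":-1},{"linear":[0.06,-0.151,0],"angular":[0,0,0],"claw":-1},{"linear":[0.06,-0.151,0],"angular":[0,0,0],"claw":-1},{"linear":[0.06,-0.151,0],"angular":[0,0,0],"claw":-1},{"linear":[0.06,-0.151,0],"angular":[0,0,0],"claw":-1}]}}

```text
t: 3.45
eef_pos: [0.4805, 0.1955, 0.2553]
orientation: [[0.925, 0.379, 0.001], [0.379, -0.925, -0.001], [0.0, 0.001, -1.0]]
wrist_force: [0.2, -0.5, -0.5]
grip_width: 0.0853
grasp_force: 0.0
```

Request:
{"op": "send_rows", "data": {"commands": [{"linear":[0.06,-0.151,0],"angular":[0,0,0],"claw":-1},{"linear":[0.06,-0.151,0],"angular":[0,0,0],"claw":-1},{"linear":[0,0,0],"angular":[0,0,0],"claw":-1},{"linear":[0,0,0],"angular":[0,0,0],"claw":-1}]}}

```text
t: 3.95
eef_pos: [0.4791, 0.2918, 0.2548]
orientation: [[0.925, 0.381, -0.0], [0.381, -0.925, -0.002], [-0.001, 0.001, -1.0]]
wrist_force: [1.1, -0.4, -0.1]
grip_width: 0.0853
grasp_force: 0.0
```

```bash
python3 - <<'E'
from h import *
f=ctrl.grab_frame("wrist");cv2.imwrite("pics/w2.png",f["image"]);X=cloud(f)
k=near(X,(.479,.294),.04,.066,.08);print("knob top",k.mean(0),len(k),(k[:,:2].max(0)+k[:,:2].min(0))/2)
c=near(X,(.479,.294),.04,.036,.046);print("collar",circ(c,.019))
d=near(X,(.479,.294),.1,.012,.028);print("plate",(d.max(0)+d.min(0))/2,np.ptp(d,axis=0),np.median(d[:,2]))
B=near(X,(.479,.294),.2,.03,.2);B=B[np.hypot(B[:,0]-.479,B[:,1]-.294)>.08];print("obst",B.min(0),B.max(0))
go((k[:,0].mean(),k[:,1].mean(),.12))
E
```

```text
knob top [0.48144501 0.29624155 0.07346241] 410 [0.48063586 0.2959497 ]
collar (array([0.4805, 0.2958]), 373, 0.001)
plate [0.48046094 0.3055557  0.02001431] [0.14309367 0.16313778 0.01588883] 0.021398202634449776
obst [0.3875792  0.36401724 0.03007494] [0.54505627 0.49396543 0.07035808]
pos [0.4794 0.2912 0.2548] tilt [-1.0e-04 -1.9e-03 -1.0e+00] x [ 0.925  0.38  -0.001] delta units [ 0.013 -0.014  0.449] t 4.0 w 0.0857 F [-0.2 -0.3  0.1]
```

View pics/w2.png

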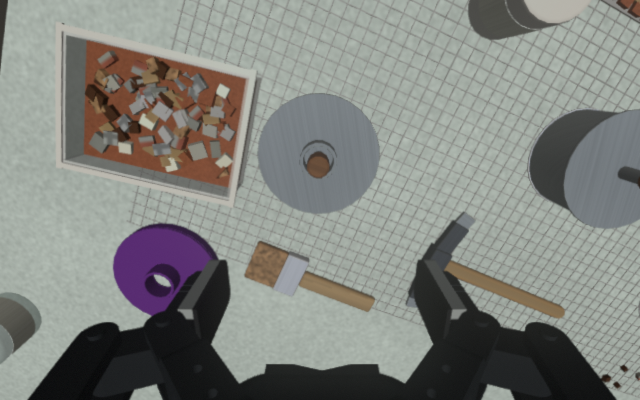

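The wrist view shows the grey double lid with the wooden knob at px (318,165). The purple look-alike is at (160,270), and the bin beside the lid is clear of the fingers.

Request:
{"op": "send_rows", "data": {"commands": [{"linear":[0.01,-0.013,0.1],"angular":[0,0,0],"claw":-1},{"linear":[0,0,0.13],"angular":[0,0,0],"claw":-1},{"linear":[0,0,0.13],"angular":[0,0,0],"claw":-0.5},{"linear":[0,0,0.11],"angular":[0,0,0],"claw":-0.4},{"linear":[0,0,0.09],"angular":[0,0,0],"claw":-0.3},{"linear":[0,0,0.07],"angular":[0,0,0],"claw":-0.2},{"linear":[0,0,0.04],"angular":[0,0,0],"claw":-0.2},{"linear":[0,0,0.018],"angular":[0,0,0],"claw":-0.2},{"linear":[0,0,0],"angular":[0,0,0],"claw":-0.2}]}}

```text
t: 5.12
eef_pos: [0.4798, 0.2989, 0.0492]
orientation: [[0.923, 0.384, 0.001], [0.384, -0.923, 0.0], [0.001, -0.0, -1.0]]
wrist_force: [-0.2, 0.4, 0.3]
grip_width: 0.0508
grasp_force: 0.0
```

```bash
python3 - <<'E'
from h import *
go((.4808,.296,.048))
f=ctrl.grab_frame("side");cv2.imwrite("pics/s3.png",cv2.resize(f["image"][100:200,250:380],(780,600),interpolation=cv2.INTER_CUBIC))
E
```

```text
pos [0.4798 0.2989 0.0492] tilt [ 6.e-04  3.e-04 -1.e+00] x [0.923 0.384 0.001] delta units [-0.001  0.01   0.004] t 5.12 w 0.0508 F [-0.2  0.4  0.3]
```

View pics/s3.png

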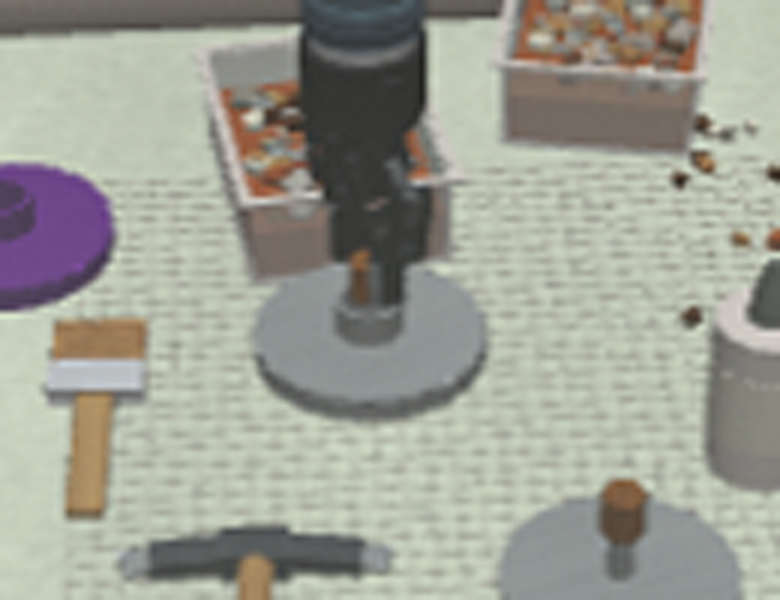

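The knob is between the fingers, above the collar (crop px 360,290). Next I centre on it and close.

Request:
{"op": "send_rows", "data": {"commands": [{"linear":[0,0.009,0.002],"angular":[0,0,0],"claw":-0.2},{"linear":[0,0,0],"angular":[0,0,0],"claw":1},{"linear":[0,0,0],"angular":[0,0,0],"claw":1},{"linear":[0,0,0],"angular":[0,0,0],"claw":1},{"linear":[0,0,0],"angular":[0,0,0],"claw":1},{"linear":[0,0,0],"angular":[0,0,0],"claw":1}]}}

```text
t: 5.92
eef_pos: [0.4808, 0.2965, 0.0489]
orientation: [[0.923, 0.384, 0.001], [0.384, -0.923, 0.0], [0.001, 0.0, -1.0]]
wrist_force: [-0.6, -1.2, 5.0]
grip_width: 0.0217
grasp_force: 59.2
```

Request:
{"op": "send_rows", "data": {"commands": [{"linear":[0,0,-0.02],"angular":[0,0,0],"claw":1},{"linear":[0,0,-0.03],"angular":[0,0,0],"claw":1},{"linear":[0,0,-0.03],"angular":[0,0,0],"claw":1},{"linear":[0,0,0],"angular":[0,0,0],"claw":1}]}}

```text
t: 6.42
eef_pos: [0.4812, 0.2968, 0.0733]
orientation: [[0.923, 0.384, 0.002], [0.384, -0.923, 0.001], [0.002, -0.0, -1.0]]
wrist_force: [0.6, 0.3, -3.6]
grip_width: 0.0221
grasp_force: 59.0
```

```bash
python3 - <<'E'
from h import *
go((.4808,.296,.2))
f=ctrl.grab_frame("side");X=cloud(f)
cv2.imwrite("pics/s4.png",cv2.resize(f["image"][100:200,250:380],(780,600),interpolation=cv2.INTER_CUBIC))
d=near(X,(.48,.296),.069,.035,.055);A=np.c_[d[:,:2]-[.48,.296],np.ones(len(d))];print("plate plane",np.linalg.lstsq(A,d[:,2],rcond=None)[0],len(d))
E
```

```text
pos [0.4812 0.2968 0.0733] tilt [ 0.0018  0.0012 -1.    ] x [0.923 0.384 0.002] delta units [-0.001  0.002 -0.422] t 6.42 w 0.0221 F [ 0.6  0.3 -3.6]
plate plane [-0.00245564  0.01154708  0.04528262] 560
```

View pics/s4.png

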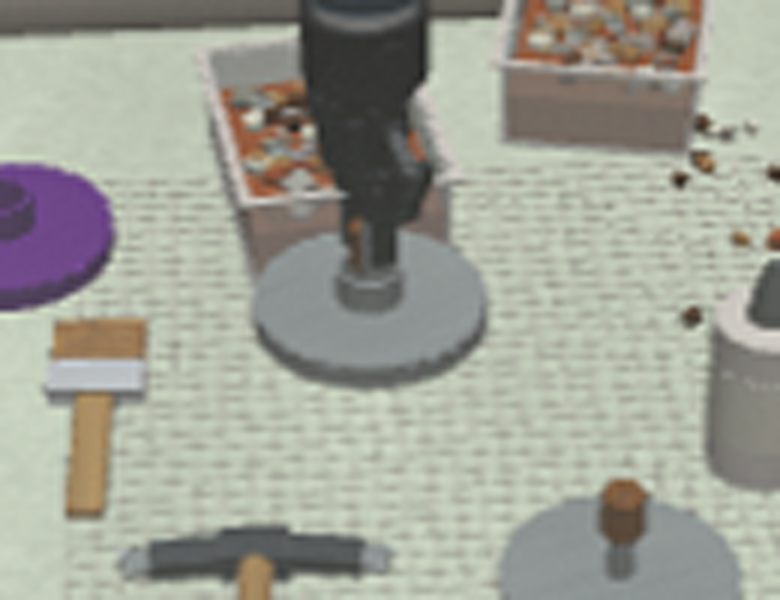

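Both lids came up level and nested. Next I raise them and carry them to the open tin.

Request:
{"op": "send_rows", "data": {"commands": [{"linear":[0,0,-0.05],"angular":[0,0,0],"claw":1},{"linear":[0,0,-0.09],"angular":[0,0,0],"claw":1},{"linear":[0,0,-0.12],"angular":[0,0,0],"claw":1},{"linear":[0,0,-0.12],"angular":[0,0,0],"claw":1},{"linear":[0,0,-0.1],"angular":[0,0,0],"claw":1},{"linear":[-0.013,0.032,-0.07],"angular":[0,0,0],"claw":1},{"linear":[-0.026,0.064,-0.04],"angular":[0,0,0],"claw":1},{"linear":[-0.04,0.1,0],"angular":[0,0,0],"claw":1},{"linear":[-0.04,0.1,0],"angular":[0,0,0],"claw":1},{"linear":[-0.04,0.1,0],"angular":[0,0,0],"claw":1}]}}

```text
t: 7.72
eef_pos: [0.4813, 0.1661, 0.2491]
orientation: [[0.924, 0.383, -0.001], [0.383, -0.924, -0.001], [-0.001, 0.001, -1.0]]
wrist_force: [0.0, -0.3, -3.8]
grip_width: 0.0218
grasp_force: 59.2
```

Request:
{"op": "send_rows", "data": {"commands": [{"linear":[-0.04,0.1,0],"angular":[0,0,0],"claw":1},{"linear":[-0.04,0.1,0],"angular":[0,0,0],"claw":1},{"linear":[-0.04,0.1,0],"angular":[0,0,0],"claw":1},{"linear":[-0.04,0.1,0],"angular":[0,0,0],"claw":1},{"linear":[-0.04,0.1,0],"angular":[0,0,0],"claw":1},{"linear":[-0.04,0.1,0],"angular":[0,0,0],"claw":1},{"linear":[-0.04,0.1,0],"angular":[0,0,0],"claw":1},{"linear":[-0.04,0.1,0],"angular":[0,0,0],"claw":1},{"linear":[-0.04,0.1,0],"angular":[0,0,0],"claw":1},{"linear":[-0.04,0.1,0],"angular":[0,0,0],"claw":1}]}}

```text
t: 8.98
eef_pos: [0.4851, -0.1561, 0.249]
orientation: [[0.924, 0.384, -0.001], [0.384, -0.924, 0.0], [-0.001, -0.001, -1.0]]
wrist_force: [0.6, -0.7, -4.3]
grip_width: 0.0219
grasp_force: 59.2
```

```bash
python3 - <<'E'
from h import *
go((.488,-.2884,.15))
E
```

```text
pos [ 0.4851 -0.1561  0.249 ] tilt [-1.4e-03  3.0e-04 -1.0e+00] x [ 0.924  0.384 -0.001] delta units [-0.16   0.411  0.33 ] t 8.97 w 0.0219 F [ 0.6 -0.7 -4.3]
```

Request:
{"op": "send_rows", "data": {"commands": [{"linear":[-0.04,0.1,0.05],"angular":[0,0,0],"claw":1},{"linear":[-0.04,0.1,0.07],"angular":[0,0,0],"claw":1},{"linear":[-0.03,0.08,0.07],"angular":[0,0,0],"claw":1},{"linear":[-0.02,0.05,0.05],"angular":[0,0,0],"claw":1},{"linear":[-0.01,0.025,0.03],"angular":[0,0,0],"claw":1},{"linear":[0,0,0],"angular":[0,0,0],"claw":1},{"linear":[0,0,0],"angular":[0,0,0],"claw":1},{"linear":[0,0,0],"angular":[0,0,0],"claw":1}]}}

```text
t: 9.98
eef_pos: [0.4894, -0.2683, 0.1692]
orientation: [[0.923, 0.386, 0.002], [0.386, -0.923, -0.0], [0.001, 0.001, -1.0]]
wrist_force: [0.4, 0.4, -3.2]
grip_width: 0.022
grasp_force: 59.3
```

```bash
python3 - <<'E'
from h import *
go((.488,-.2884,.125))
for n in("side","scene"):
    f=ctrl.grab_frame(n);X=cloud(f)
    if n=="side":cv2.imwrite("pics/s5.png",cv2.resize(f["image"][200:310,270:400],(709,600),interpolation=cv2.INTER_CUBIC))
    d=near(X,(.488,-.288),.066,.12,.14);A=np.c_[d[:,:2]-[.488,-.288],np.ones(len(d))];print("plane",np.linalg.lstsq(A,d[:,2],rcond=None)[0],len(d))
    print("tin side",circ(near(X,(.488,-.288),.075,.02,.06),.06))
E
```

```text
pos [ 0.4894 -0.2683  0.1692] tilt [ 1.6e-03 -3.0e-04 -1.0e+00] x [0.923 0.386 0.001] delta units [-0.03   0.06   0.147] t 9.97 w 0.022 F [ 0.4  0.4 -3.2]
plane [0.00032452 0.08126906 0.13698401] 594
tin side (array([ 0.4854, -0.288 ]), 738, 0.0039)
plane [0.00235517 0.00245688 0.13924892] 61
tin side (array([ 0.4874, -0.2891]), 509, 0.0022)
```

View pics/s5.png

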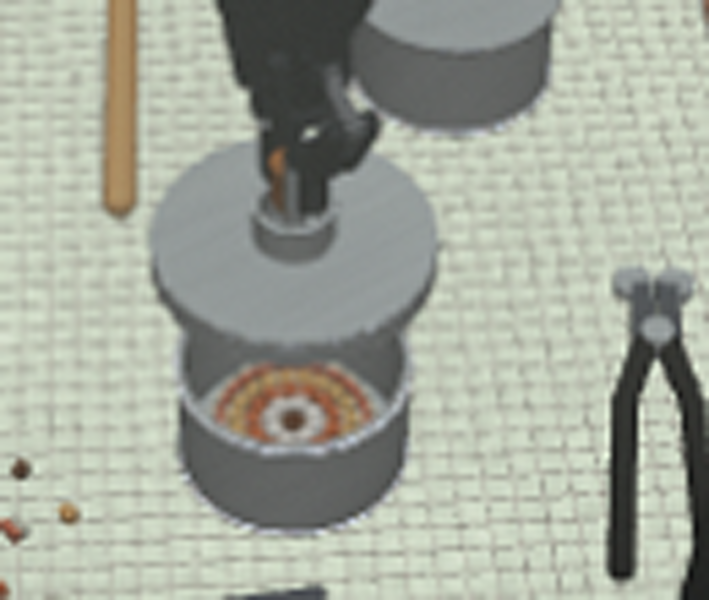

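The lid hangs level above the tin, about 20 mm short of its axis. I close that gap and lower it to just above the rim.

Request:
{"op": "send_rows", "data": {"commands": [{"linear":[-0.015,0.03,0.02],"angular":[0,0,0],"claw":1},{"linear":[-0.015,0.03,0.04],"angular":[0,0,0],"claw":1},{"linear":[0,0,0.04],"angular":[0,0,0],"claw":1},{"linear":[0,0,0.02],"angular":[0,0,0],"claw":1},{"linear":[0,0,0],"angular":[0,0,0],"claw":1},{"linear":[0,0,0],"angular":[0,0,0],"claw":1}]}}

```text
t: 10.82
eef_pos: [0.4875, -0.2891, 0.1325]
orientation: [[0.923, 0.384, 0.001], [0.384, -0.923, -0.0], [0.001, 0.0, -1.0]]
wrist_force: [-0.1, 0.4, -3.9]
grip_width: 0.0219
grasp_force: 59.3
```

```bash
python3 - <<'E'
from h import *
go((.4878,-.2885,.107))
f=ctrl.grab_frame("scene");X=cloud(f)
c=near(X,(.488,-.288),.03,.108,.132);print("collar",circ(c,.021))
E
```

```text
pos [ 0.4875 -0.2891  0.1325] tilt [ 7.e-04 -1.e-04 -1.e+00] x [0.923 0.384 0.001] delta units [ 0.002 -0.001  0.085] t 10.82 w 0.0219 F [-0.1  0.4 -3.9]
collar (array([ 0.4863, -0.2915]), 105, 0.0018)
```

Aligned. I lower slowly and watch the force.

Request:
{"op": "send_rows", "data": {"commands": [{"linear":[0.001,-0.001,0.015],"angular":[0,0,0],"claw":1},{"linear":[0,0,0.015],"angular":[0,0,0],"claw":1},{"linear":[0,0,0.015],"angular":[0,0,0],"claw":1},{"linear":[0,0,0.01],"angular":[0,0,0],"claw":1},{"linear":[0,0,0],"angular":[0,0,0],"claw":1}]}}

```text
t: 11.5
eef_pos: [0.4869, -0.2888, 0.1153]
orientation: [[0.923, 0.384, -0.001], [0.384, -0.923, 0.0], [-0.0, -0.001, -1.0]]
wrist_force: [0.9, -0.3, -3.9]
grip_width: 0.0217
grasp_force: 59.3
```

Request:
{"op": "send_rows", "data": {"commands": [{"linear":[0,0,0.01],"angular":[0,0,0],"claw":1},{"linear":[0,0,0.01],"angular":[0,0,0],"claw":1},{"linear":[0,0,0.006],"angular":[0,0,0],"claw":1},{"linear":[0,0,0],"angular":[0,0,0],"claw":1}]}}

```text
t: 12.0
eef_pos: [0.487, -0.2889, 0.1077]
orientation: [[0.923, 0.384, -0.0], [0.384, -0.923, 0.0], [-0.0, -0.0, -1.0]]
wrist_force: [0.5, -0.7, -3.0]
grip_width: 0.0215
grasp_force: 59.3
```

Request:
{"op": "send_rows", "data": {"commands": [{"linear":[0,0,0.003],"angular":[0,0,0],"claw":1},{"linear":[0,0,0.002],"angular":[0,0,0],"claw":1},{"linear":[0,0,0.002],"angular":[0,0,0],"claw":1},{"linear":[0,0,0],"angular":[0,0,0],"claw":1}]}}

```text
t: 12.5
eef_pos: [0.4873, -0.2891, 0.1069]
orientation: [[0.924, 0.384, 0.0], [0.384, -0.924, -0.0], [0.0, 0.0, -1.0]]
wrist_force: [-3.0, 1.4, 5.3]
grip_width: 0.022
grasp_force: 60.2
```

Contact with the rim at the expected height (origin ≈ 70 mm). Next I release and check.

Request:
{"op": "send_rows", "data": {"commands": [{"linear":[0,0,0],"angular":[0,0,0],"claw":0.2},{"linear":[0,0,0],"angular":[0,0,0],"claw":-0.3},{"linear":[0,0,0],"angular":[0,0,0],"claw":-0.7},{"linear":[0,0,0],"angular":[0,0,0],"claw":-0.7},{"linear":[0,0,0],"angular":[0,0,0],"claw":-0.7},{"linear":[0,0,0],"angular":[0,0,0],"claw":-0.7}]}}

```text
t: 13.25
eef_pos: [0.4872, -0.289, 0.1059]
orientation: [[0.923, 0.384, 0.0], [0.384, -0.923, 0.0], [0.0, 0.0, -1.0]]
wrist_force: [0.7, -0.4, 0.1]
grip_width: 0.0726
grasp_force: 0.0
```

```bash
python3 - <<'E'
from h import *
go((.488,-.2884,.08))
for n in("side","scene"):
    f=ctrl.grab_frame(n);X=cloud(f)
    if n=="side":cv2.imwrite("pics/s6.png",cv2.resize(f["image"][200:310,270:400],(709,600),interpolation=cv2.INTER_CUBIC))
    d=near(X,(.488,-.288),.066,.071,.085);A=np.c_[d[:,:2]-[.488,-.288],np.ones(len(d))];print(n,"plane",np.linalg.lstsq(A,d[:,2],rcond=None)[0],len(d))
    print("collar",circ(near(X,(.488,-.288),.03,.086,.102),.021))
    print("skirt",circ(near(X,(.488,-.288),.08,.062,.075),.072),"tin side",circ(near(X,(.488,-.288),.075,.02,.055),.06))
E
```

```text
pos [ 0.4872 -0.289   0.1059] tilt [ 1.e-04  0.e+00 -1.e+00] x [0.923 0.384 0.   ] delta units [ 0.003 -0.001  0.086] t 13.25 w 0.0726 F [ 0.7 -0.4  0.1]
side plane [-0.0031094  -0.02106301  0.07882617] 960
collar (array([ 0.4873, -0.2895]), 64, 0.0017)
skirt (array([ 0.4853, -0.2878]), 203, 0.0017) tin side (array([ 0.4856, -0.2863]), 205, 0.0012)
scene plane [-0.00290097  0.00544445  0.08068102] 646
collar (array([ 0.4868, -0.2917]), 75, 0.0013)
skirt (array([ 0.4863, -0.2923]), 134, 0.0008) tin side (array([ 0.4871, -0.2905]), 266, 0.001)
```

View pics/s6.png

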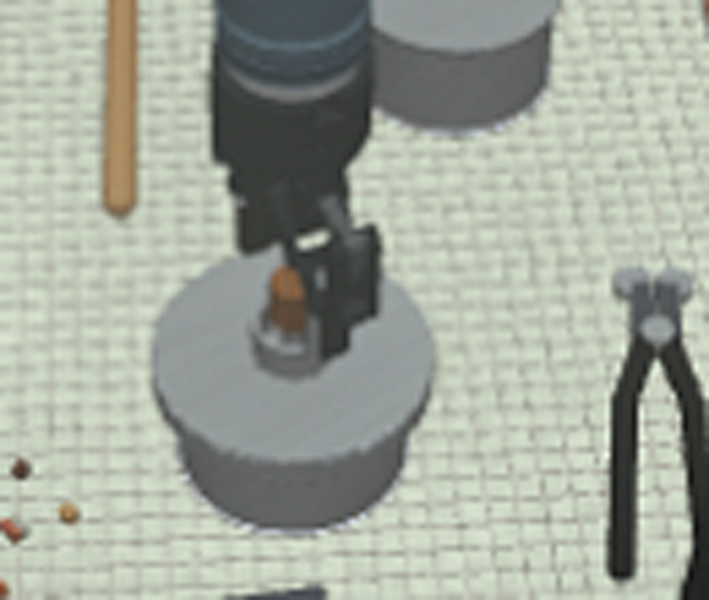

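The double lid sits level, with the plate at 79 mm (expected 78). Next I lower the open fingers around the collar and grip it.

Request:
{"op": "send_rows", "data": {"commands": [{"linear":[0,0.001,0.03],"angular":[0,0,0],"claw":-0.7},{"linear":[0,0,0.03],"angular":[0,0,0],"claw":-0.7},{"linear":[0,0,0.015],"angular":[0,0,0],"claw":-0.7},{"linear":[0,0,0.007],"angular":[0,0,0],"claw":-0.7},{"linear":[0,0,0],"angular":[0,0,0],"claw":-0.5},{"linear":[0,0,0],"angular":[0,0,0],"claw":-0.3},{"linear":[0,0,0],"angular":[0,0,0],"claw":-0.2}]}}

```text
t: 14.22
eef_pos: [0.4875, -0.2894, 0.0816]
orientation: [[0.923, 0.384, 0.001], [0.384, -0.923, -0.0], [0.0, 0.001, -1.0]]
wrist_force: [-0.6, 0.5, 0.9]
grip_width: 0.0513
grasp_force: 0.0
```

Request:
{"op": "send_rows", "data": {"commands": [{"linear":[0,0,0],"angular":[0,0,0],"claw":0},{"linear":[0,0,0],"angular":[0,0,0],"claw":0.3},{"linear":[0,0,0],"angular":[0,0,0],"claw":1},{"linear":[0,0,0],"angular":[0,0,0],"claw":1},{"linear":[0,0,0],"angular":[0,0,0],"claw":1}]}}

```text
t: 14.85
eef_pos: [0.4876, -0.2894, 0.082]
orientation: [[0.923, 0.384, 0.0], [0.384, -0.923, -0.0], [0.0, 0.0, -1.0]]
wrist_force: [-0.9, 0.3, 6.2]
grip_width: 0.0397
grasp_force: 60.5
```

Request:
{"op": "send_rows", "data": {"commands": [{"linear":[0,0,-0.01],"angular":[0,0,0],"claw":1},{"linear":[0,0,-0.015],"angular":[0,0,0],"claw":1},{"linear":[0,0,-0.015],"angular":[0,0,0],"claw":1},{"linear":[0,0,0],"angular":[0,0,0],"claw":1}]}}

```text
t: 15.35
eef_pos: [0.4876, -0.2894, 0.0937]
orientation: [[0.923, 0.384, 0.001], [0.384, -0.923, -0.0], [0.001, 0.001, -1.0]]
wrist_force: [0.4, 0.4, -0.9]
grip_width: 0.0401
grasp_force: 60.5
```

```bash
python3 - <<'E'
from h import *
go((.4876,-.2894,.2))
f=ctrl.grab_frame("side");X=cloud(f)
cv2.imwrite("pics/s7.png",cv2.resize(f["image"][200:310,270:400],(709,600),interpolation=cv2.INTER_CUBIC))
d=near(X,(.488,-.288),.068,.08,.1);d=d[np.hypot(d[:,0]-.488,d[:,1]+.288)>.03];A=np.c_[d[:,:2]-[.488,-.288],np.ones(len(d))];print("plane",np.linalg.lstsq(A,d[:,2],rcond=None)[0],len(d))
E
```

```text
pos [ 0.4876 -0.2894  0.0937] tilt [ 9.e-04 -4.e-04 -1.e+00] x [0.923 0.384 0.001] delta units [ 0.     0.    -0.354] t 15.35 w 0.0401 F [ 0.4  0.4 -0.9]
plane [-0.00913688 -0.02423531  0.08997802] 912
```

View pics/s7.png

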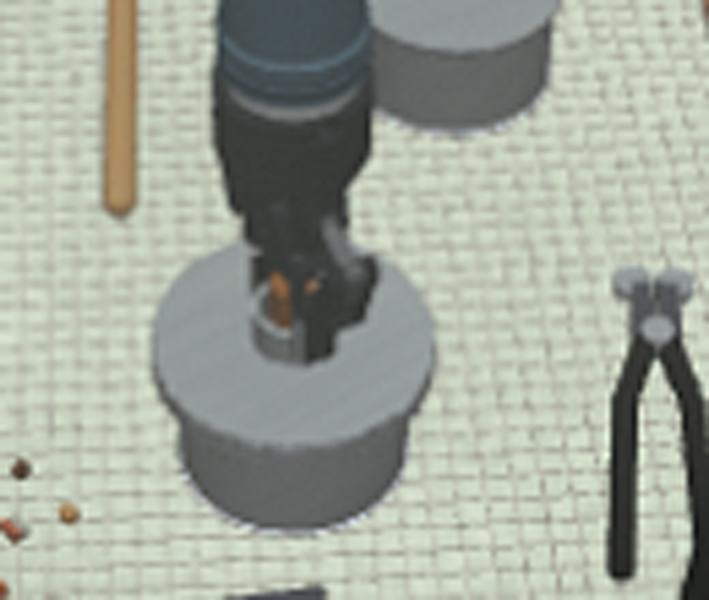

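The outer lid rises alone: the load is about 1–2 N, where both lids read about 4 N. I continue straight up.

Request:
{"op": "send_rows", "data": {"commands": [{"linear":[0,0,-0.02],"angular":[0,0,0],"claw":1},{"linear":[0,0,-0.05],"angular":[0,0,0],"claw":1},{"linear":[0,0,-0.07],"angular":[0,0,0],"claw":1},{"linear":[0,0,-0.08],"angular":[0,0,0],"claw":1},{"linear":[0,0,-0.08],"angular":[0,0,0],"claw":1},{"linear":[0,0,-0.07],"angular":[0,0,0],"claw":1},{"linear":[0,0,-0.04],"angular":[0,0,0],"claw":1},{"linear":[0,0,0],"angular":[0,0,0],"claw":1},{"linear":[0,0,0],"angular":[0,0,0],"claw":1},{"linear":[0,0,0],"angular":[0,0,0],"claw":1}]}}

```text
t: 16.65
eef_pos: [0.4865, -0.2889, 0.215]
orientation: [[0.923, 0.384, -0.002], [0.384, -0.923, 0.001], [-0.002, -0.002, -1.0]]
wrist_force: [-0.3, 0.1, -1.1]
grip_width: 0.04
grasp_force: 60.7
```

```bash
python3 - <<'E'
from h import *
go((.4876,-.2894,.2))
f=ctrl.grab_frame("side");X=cloud(f)
cv2.imwrite("pics/s8.png",cv2.resize(f["image"][170:310,260:420],(685,600),interpolation=cv2.INTER_CUBIC))
for a,b in((.19,.24),(.068,.08)):
    d=near(X,(.488,-.288),.064,a,b);d=d[np.hypot(d[:,0]-.488,d[:,1]+.288)>.03];A=np.c_[d[:,:2]-[.488,-.288],np.ones(len(d))];print("plane",np.linalg.lstsq(A,d[:,2],rcond=None)[0],len(d))
E
```

```text
pos [ 0.4865 -0.2889  0.215 ] tilt [-0.0021  0.0012 -1.    ] x [ 0.923  0.384 -0.002] delta units [0.003 0.003 0.05 ] t 16.65 w 0.04 F [-0.3  0.1 -1.1]
plane [-0.00357981 -0.01105685  0.21180683] 872
plane [-0.00658399 -0.02247142  0.074755  ] 773
```

View pics/s8.png

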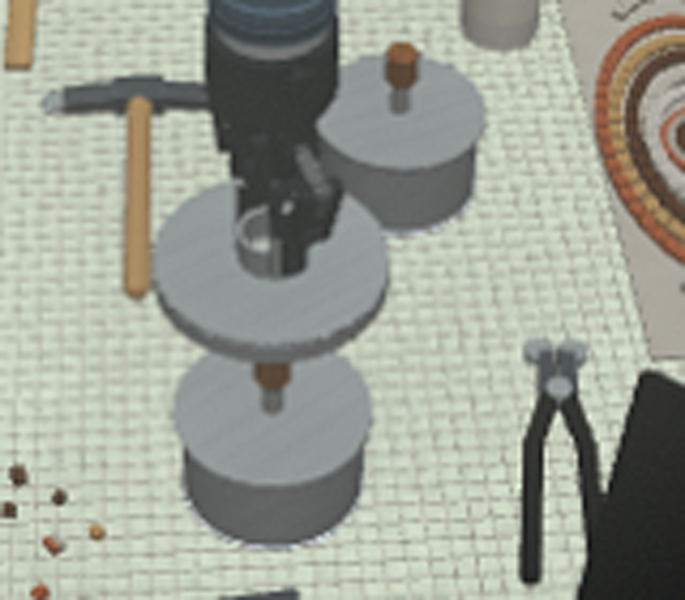

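The outer lid (crop px 270,265) is held level with its plate at 212 mm. The inner lid (crop px 270,420) sits level on the tin with its top at 74.8 mm (expected 74). I hand the job in.

```bash
python3 -c "
from cell import ctrl
print(ctrl.sign_off())"
```

```text
the job is handed in; nothing more can be done
None
```

The job is handed in: the inner lid is seated level in the open tin, and the gripper holds the outer lid level about 0.2 m above the bench, clear of the knob; the sign-off call gave no verdict.

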